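# Stack plates with a separator, then hold the bin lid open

### The job

Lay the yellow separator sheet squarely on the steel plate that lies on the blue block, and stack the other steel plate squarely on top of the sheet. Then lift the grey lid of the red bin with the gripper and hold it open at 45 degrees (within about 5) so that a workmate across the bench can load the stack: finish while still holding it there, because it falls shut if let go. Do not disturb the tape roll, the carton or the screwdriver.

Things in the scene. Friction and masses are not known exactly. Their poses are not given: they have to be found in the camera images.
- stack_block: blue plastic block, 140 x 34 x 25 mm high (x, y, z), fixed to the bench; the steel bottom plate lies on it. Origin: centre of its underside, on the bench; x along its length, z up.
- bottom_plate: loose steel blanking plate, 110 x 60 x 6 mm (x, y, z), about 0.3 kg, with a dark screw hole near each end; it lies flat along the blue block, overhanging it by 13 mm on each long side, while the block shows 15 mm beyond each end of the plate. Origin: centre of its underside; x along its length, z up.
- separator: loose stiff yellow plastic sheet, 104 x 52 x 6 mm (x, y, z), about 40 g, lying flat on a fixed wooden rest 90 x 34 x 25 mm high (the rest runs along the sheet; 9 mm overhang on each long side). Origin: centre of its underside; x along its length, z up.
- top_plate: the other loose steel blanking plate, same as bottom_plate (110 x 60 x 6 mm, about 0.3 kg), lying flat on a second fixed wooden rest 90 x 34 x 25 mm high. Origin: centre of its underside; x along its length, z up.
- bin: red plastic bin, 170 x 200 x 110 mm high (x, y, z), walls 5 mm, fixed to the bench, with a flat grey lid (180 x 204 x 6 mm, about 0.35 kg) hinged along its rim on the robot's side. Origin: centre of its underside; x points from the hinge side to the free side away from the robot, y is parallel to the hinge, z up. The body includes the lid.
- lid_hinge (a point): point on the lid's hinge line, at the middle of the bin's rim on the robot's side: 85 mm to -x of the bin's origin and 110 mm up. The hinge line runs along the bin's y; axes as the bin's, they do not turn with the lid.
- lid_handle (a point): middle of the lid's handle, a round steel bar of 12 mm diameter parallel to the hinge (bin's y), 100 mm between the centres of its two posts (12 mm diameter). In the lid's frame it is 140 mm from the hinge line along the lid and 44 mm above the hinge line's level, so its centre is 38 mm above the lid's upper face; 40 mm of lid lie beyond it. It turns with the lid.
- lid (a joint): opening angle of the lid in rad: 0 shut (level), growing as its free edge, away from the robot, rises; 0.785 is 45 degrees. Stops at 1.3. No catch and no spring, next to no friction: it falls shut under its own weight from any angle.
- tape_roll: bystander: pink roll of tape lying flat, 100 mm across, hole 44 mm, 28 mm high. Origin: centre of its underside.
- carton: bystander: small closed cardboard carton, 90 x 60 x 55 mm high. Origin: centre of its underside.
- screwdriver: bystander: screwdriver lying on the bench beyond the work, 200 mm long, red handle 26 mm thick, blade to its own x. Origin: midway along its length, at bench level.
Things that resemble listed ones, but are neither listed nor needed, are in the scene too. Of the things shaped like the separator, the yellow one is meant.

How it is judged:
On the way, in this order (a step that is already met when the one before it is completed fails the run):
1. the yellow separator lies squarely on the bottom plate, released (horizontal distance between separator and bottom_plate below 0.014 m and angle between the x axis of separator and the x axis of bottom_plate, either way round below 0.2 rad and z of separator in the frame of bottom_plate between 0.0035 and 0.0085 m and angle between each of separator, bottom_plate's own z axis and vertical below 0.06 rad and linear speed of each of separator, bottom_plate below 0.02 m/s and contact force between each of separator, bottom_plate and the arm below 0.2 N and contact force between each of separator, bottom_plate and the fingers below 0.2 N and horizontal distance between bottom_plate and stack_block below 0.014 m and angle between the x axis of bottom_plate and the x axis of stack_block, either way round below 0.2 rad and z of bottom_plate in the frame of stack_block between 0.0225 and 0.0275 m), for 0.2 s.
2. the second plate lies squarely on the separator, released (all of step 1 and horizontal distance between top_plate and separator below 0.014 m and angle between the x axis of top_plate and the x axis of separator, either way round below 0.2 rad and z of top_plate in the frame of separator between 0.0035 and 0.0085 m and angle between top_plate's own z axis and vertical below 0.06 rad and linear speed of top_plate below 0.02 m/s and contact force between top_plate and the arm below 0.2 N and contact force between top_plate and the fingers below 0.2 N), for 0.2 s.
At the end, for the whole second after the job is handed in: The lid is held still at 45 degrees (39 to 51) by the gripper's fingers, nothing else touching the bin or lid; on the blue block lie bottom plate, separator and top plate, each flat on the one below, centred within 14 mm and square within 11 degrees, untouched by the robot (all of step 2 and value of joint lid between 0.68 and 0.89 rad and velocity of joint lid between -0.05 and 0.05 rad/s and contact force between the fingers and bin above 0.5 N and contact force between each of separator, top_plate, bottom_plate, tape_roll, carton, screwdriver and bin below 0.1 N); the arm keeps its last pose, push and grip.
It fails at once if the tape roll is disturbed (distance of tape_roll from where it was at the start of the episode above 0.03 m).
It fails at once if the carton is disturbed (distance of carton from where it was at the start of the episode above 0.03 m).
It fails at once if the screwdriver is disturbed (distance of screwdriver from where it was at the start of the episode above 0.03 m).
It also fails if it takes over 72 s, if anything falls off the work surface, if the arm or the gripper's body presses on something with over 40 N, if the wrist force passes 120 N, or if a joint passes its speed limit or range.

### The arm

A 6-joint arm with a two-finger parallel gripper is mounted at the origin on the work surface. World frame = base frame: x ahead of the robot, y to its left, z up, the work surface at z = 0. Lengths are in m, angles in rad, forces in N, time in s.
With the tool pointing down it reaches from about 0.3 to 0.85 m from the base axis. Payload 5.4 kg.
Tool frame: the origin (TCP) lies midway between the tips of the shut fingers; the grasp point (between the pads) lies 19 mm behind it; z points along the fingers, y is the line along which they close (so a half turn about z gives the same grasp; the last joint's range is limited). The gripper opens to 85 mm and grips with 20 to 120 N. Pads are 22 mm wide; open, the fingers measure 114 mm over their backs; the gripper's body (76 mm by 85 mm) begins 54 mm behind the grasp point. The pads swing forward as they close: fully open they stand 13 mm farther back than shut.
Start: joints at [-1.547, 0.158, 1.597, -0, 1.386, -0.21], TCP at [0.133, -0.559, 0.231] pointing down, gripper open.
Joint ranges: [-2.91, 2.91], [-0.94, 2.29], [0.18, 2.7], [-1.29, 4.43], [0.17, 2.64], [-3, 3]. Speed limits (rad/s): [2.57, 2.57, 3.14, 3.14, 3.14, 3.14].

### API

Orientations are given as a unit quaternion [w, x, y, z].
In Python, from cell import manip gives the robot as it stands.
- The arm moves only by the shell command python3 -m jog 'ROWS' [FORCE]. ROWS is a JSON object of lists of equal length, an entry for each row: "dp": the shift along the tool's x, y, z each as a share of 0.05 m, from -1 to 1, a list of three; "spin": the turn about the tool's z as a share of 0.1 rad, from -1 to 1; "gripper": the opening, from 0 (shut) to 1 (fully open). A call has 1 to 12 rows; each row shifts and turns the commanded pose from where the row before left it, along the tool's axes as they then stand; what a row does not reach is not made up. A row lasts 1/8 s, in which the tool goes at most 62.5 mm and 10.7 degrees, less where a joint would pass 70% of its speed; a pose out of reach is approached as far as the arm can. A call with a number of a shift or a turn outside -1 to 1 is refused whole. A call with a gripper value outside its range is refused whole. The fingers move at their own pace and stop on an object; FORCE is the grip in N (left out, the last holds). Time passes only in rows, so rows that do not move let the fingers close. It gives the time, the measured TCP pose, the force, the opening and the grip force at its end, in the units of the state.
- manip.get_state(): the state, without advancing time (a new reading comes with each control period).
- manip.snapshot(name): name is "scene" or "top" or "wrist"; returns the picture (420x560x3 uint8, blue, green, red); there is no depth.
- manip.camera_info(name): a dict with "camera_matrix" (3x3 intrinsics, pixels), "distortion" ([k1, k2, p1, p2, k3] as OpenCV has them; the pictures are not rectified), "pose" (4x4, takes a point from camera to world coordinates); the wrist camera has in their place "mount" (4x4, takes a point from camera to tool coordinates, whose origin is the TCP and whose axes are the flange's). Camera axes: x right, y down, z forward; pixel columns grow to the right and rows downward; lengths in m; the calibration is good to about 2 mm. A picture is of the moment at which its call begins: read the wrist's pose just before it. camera_info takes no time and is no camera call.
- manip.job_done(): hands the job in; it is judged then, once.
The state is a dict: "time": time; "q": joint angles; "qvel": joint speeds; "joint_torque": joint torques, N m; "tcp_pos": TCP position; "ee_rot": TCP orientation; "wrist_force": force on the tool from outside, world axes, zero at the start; "wrist_torque": the same for the moment, N m; "width": finger opening in m; "grasp_force": force on a finger pad.
Only numpy, scipy, OpenCV 4.12 (cv2) and the standard library are available. Lean on these libraries where they do the work, as an engineer would, in place of code of your own. Each camera call takes 0.05 s, during which the arm holds its last target. There are 200 camera calls.

## Working session

There is one attempt and no reset: what is moved stays moved. The work goes in short steps, Python scripts to look and compute and a shell command to move; the robot and the scene stay as the last step left them, time stands still between calls to the robot, and variables do not carry over. Pictures are saved under pics/ and viewed, at most 10 in all, crops included, and the job is handed in when it is done.

```bash
ls; mkdir -p pics; python3 - <<'E'
from cell import manip
import cv2,numpy as np
s=manip.get_state();print({k:np.round(v,3).tolist() for k,v in s.items()})
for n in("scene","top","wrist"):
    im=manip.snapshot(n);cv2.imwrite(f"pics/{n}0.png",im)
    c=manip.camera_info(n);print(n,{k:np.round(v,4).tolist() for k,v in c.items()})
E
```

```text
pics
{'time': 0.0, 'q': [-1.547, 0.159, 1.598, 0.0, 1.386, -0.21], 'qvel': [0.001, -0.001, -0.002, 0.001, -0.003, -0.002], 'joint_torque': [0.001, -39.6, -33.143, -0.0, 0.009, 0.0], 'tcp_pos': [0.133, -0.559, 0.23], 'ee_rot': [-0.001, 0.993, 0.117, 0.0], 'wrist_force': [0.181, -0.052, -0.159], 'wrist_torque': [-0.078, -0.04, -0.032], 'grasp_force': 0.0, 'width': 0.086}
scene {'camera_matrix': [[542.4683, 0.0, 285.1286], [0.0, 542.4683, 207.4135], [0.0, 0.0, 1.0]], 'distortion': [-0.1679, 0.0, 0.0, 0.0, 0.0], 'pose': [[0.1773, 0.8173, -0.5483, 1.2469], [0.9842, -0.1493, 0.0957, -0.2191], [-0.0036, -0.5566, -0.8308, 1.2191], [0.0, 0.0, 0.0, 1.0]]}
top {'camera_matrix': [[496.1754, 0.0, 283.44], [0.0, 496.1754, 201.0619], [0.0, 0.0, 1.0]], 'distortion': [-0.1364, 0.0, 0.0, 0.0, 0.0], 'pose': [[-0.0126, -0.9901, 0.1399, 0.3195], [-0.9999, 0.0113, -0.0096, -0.0795], [0.0079, -0.14, -0.9901, 1.5669], [0.0, 0.0, 0.0, 1.0]]}
wrist {'camera_matrix': [[321.2846, 0.0, 279.6043], [0.0, 321.2846, 214.1439], [0.0, 0.0, 1.0]], 'distortion': [0.0225, 0.0, 0.0, 0.0, 0.0], 'mount': [[0.0004, -0.9494, -0.314, 0.0798], [1.0, 0.0002, 0.0004, 0.0003], [-0.0003, -0.314, 0.9494, -0.1423], [0.0, 0.0, 0.0, 1.0]]}
```

View pics/top0.png

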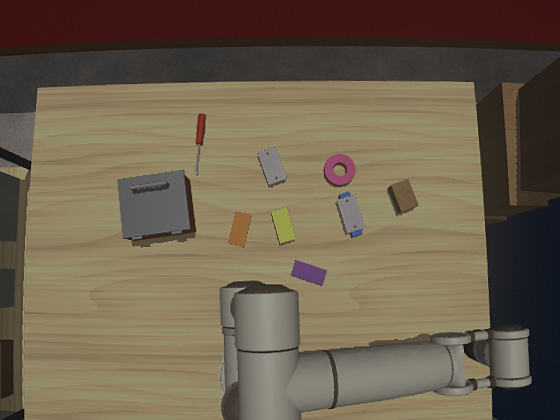

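View pics/scene0.png

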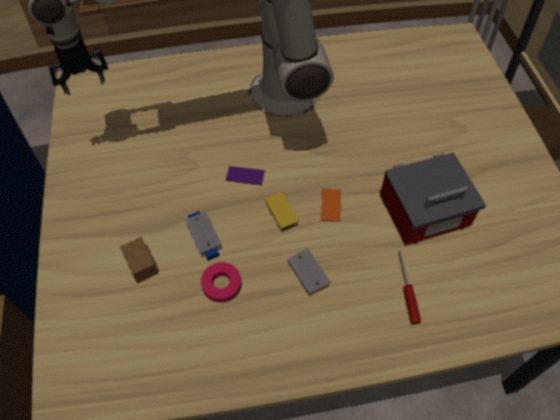

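Top view: separator is at about (283,226), the free plate at (271,167), the plate on the blue block at (350,214), the bin at (157,208) with its handle at (150,187), the tape at (340,170), the carton at (402,197), and the screwdriver at (199,140). The scene view matches, with the handle at about (447,197). The orange and purple sheets are decoys.

```bash
cat > h.py <<'E'
import cv2,numpy as np
from cell import manip
def cast(name,px,z):
    c=manip.camera_info(name);K=np.array(c["camera_matrix"]);D=np.array(c["distortion"]);T=np.array(c["pose"])
    if 1:
        n=cv2.undistortPoints(np.array(px,float).reshape(-1,1,2),K,D)[:,0]
        d=np.c_[n,np.ones(len(n))]@T[:3,:3].T;o=T[:3,3]
        return (o+d*((z-o[2])/d[:,2])[:,None])[:,:2]
def mask(im,lo,hi,box):
    m=cv2.inRange(cv2.cvtColor(im,cv2.COLOR_BGR2HSV),np.array(lo),np.array(hi));k=np.zeros_like(m);x0,y0,x1,y1=box;k[y0:y1,x0:x1]=m[y0:y1,x0:x1];return k
def rect(name,m,z):
    c=max(cv2.findContours(m,cv2.RETR_EXTERNAL,cv2.CHAIN_APPROX_NONE)[0],key=cv2.contourArea)
    P=cast(name,c[:,0].astype(float),z)
    (cx,cy),(w,h),a=cv2.minAreaRect((P*1000).astype(np.float32))
    if w<h:w,h,a=h,w,a+90
    a=(a+90)%180-90
    return np.round([cx,cy,w,h,a],1)
E
python3 - <<'E'
from h import *
T=cv2.imread("pics/top0.png");S=cv2.imread("pics/scene0.png")
hs=lambda im,p:cv2.cvtColor(im,cv2.COLOR_BGR2HSV)[p[1],p[0]]
print(hs(T,(283,226)),hs(T,(271,172)),hs(T,(350,210)),hs(T,(150,215)),hs(T,(220,240)),hs(T,(345,195)),hs(T,(150,187)),hs(T,(402,197)))
print(hs(S,(283,212)),hs(S,(308,275)),hs(S,(204,235)),hs(S,(430,185)),hs(S,(270,240)),hs(S,(447,197)))
Y=((22,120,60),(36,255,255));G=((0,0,60),(179,55,255))
for nm,c,bt,bs in(("sep",Y,(262,200,302,250),(258,185,305,235)),("top",G,(250,138,292,194),(280,240,335,300)),("bot",G,(330,185,368,242),(180,205,226,262))):
    for n,im,b in(("top",T,bt),("scene",S,bs)):
        m=mask(im,*c,b);print(nm,n,rect(n,m,.031))
for n,p,im,b in(("top",(340,170),T,(320,150,360,190)),("scene",(221,282),S,(195,258,246,305))):
    m=mask(im,(160,100,60),(179,255,255),b);print("tape",rect(n,m,.028))
cv2.imwrite("pics/z0.png",np.hstack([cv2.resize(T[160:250,105:205],(400,360),interpolation=2),cv2.resize(S[145:245,375:486],(400,360),interpolation=2)]))
E
```

```text
[ 32 130 155] [  0   8 131] [165   8 129] [120   3  96] [ 19  85 147] [111 134 139] [ 0  3 74] [ 16 108 113]
[ 23 177 144] [174  13  95] [ 0 16 93] [132  19  66] [ 18 101 141] [170  17  46]
sep top [461.6 -92.1 103.8  51.1  15.7]
sep scene [465.8 -94.2 109.6  54.4  14.2]
top top [651.2 -57.9 111.6  60.1  18.9]
top scene [655.6 -60.  111.1  59.9  18.7]
bot top [ 496.6 -302.7  114.7   62.1   15.7]
bot scene [ 493.5 -306.3  124.1   59.    15.5]
tape [ 637.8 -272.    97.4   95.7   -1.5]
tape [ 645.3 -275.3  106.    95.7   -7.7]
```

View pics/z0.png

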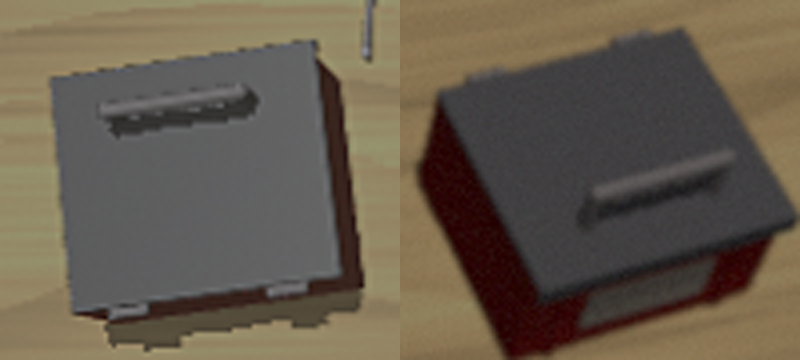

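Bar ends in that crop: top image (130,186.8)–(166.3,182.5), scene image (429,197)–(467,188). Next I hover over the separator and refine its pose with the wrist camera.

```bash
cat >> h.py <<'E'
from scipy.spatial.transform import Rotation as R
_c=cast
def tool():
    s=manip.get_state();return np.array(s["tcp_pos"]),R.from_quat(np.array(s["ee_rot"]),scalar_first=True).as_matrix(),s
def wcast(px,z,pose):
    c=manip.camera_info("wrist");p,Q,_=pose;W=np.eye(4);W[:3,:3]=Q;W[:3,3]=p;T=W@np.array(c["mount"])
    n=cv2.undistortPoints(np.array(px,float).reshape(-1,1,2),np.array(c["camera_matrix"]),np.array(c["distortion"]))[:,0]
    d=np.c_[n,np.ones(len(n))]@T[:3,:3].T;o=T[:3,3]
    return (o+d*((z-o[2])/d[:,2])[:,None])[:,:2]
def go(x,y,z,yaw):
    p,Q,s=tool();d=Q.T@(np.array([x,y,z])-p)
    cy=np.degrees(np.arctan2(Q[1,0],Q[0,0]));sp=-((yaw-cy+90)%180-90)
    print("tcp",p.round(4),"yaw",cy.round(2),"t",round(s["time"],2),"F",np.round(s["wrist_force"],1),"w",round(s["width"],4),"g",round(s["grasp_force"],1),"q",np.round(s["q"],2))
    print("dp shares total",(d/.05).round(2),"spin shares",round(np.radians(sp)/.1,2))
def wrect(lo,hi,z,name=None,pts=False):
    pose=tool();im=manip.snapshot("wrist")
    if name:cv2.imwrite(f"pics/{name}.png",im)
    m=mask(im,lo,hi,(0,0,560,420))
    c=[k for k in cv2.findContours(m,cv2.RETR_EXTERNAL,cv2.CHAIN_APPROX_NONE)[0] if cv2.contourArea(k)>600]
    for k in c:
        P=wcast(k[:,0].astype(float),z,pose);(cx,cy),(w,h),a=cv2.minAreaRect((P*1000).astype(np.float32))
        if w<h:w,h,a=h,w,a+90
        print("wrist",np.round([cx,cy,w,h,(a+90)%180-90],1),k[:,0].min(0),k[:,0].max(0))
E
python3 -c "
from h import *;go(.464,-.093,.2,15)"
python3 -m jog '{"dp":[[0.86,-0.75,0.06],[0.86,-0.75,0.06],[0.86,-0.75,0.06],[0.86,-0.75,0.06],[0.86,-0.75,0.06],[0.86,-0.75,0.06],[0.86,-0.75,0.06],[0.86,-0.75,0.06],[0.86,-0.75,0.06],[0.86,-0.75,0.06],[0,0,0],[0,0,0]],"spin":[0,0,0,0,0,0,0,0,-0.1,-0.1,0,0],"gripper":[0.85,0.85,0.85,0.85,0.85,0.85,0.85,0.85,0.85,0.85,0.85,0.85]}' 60
python3 -c "
from h import *
go(.464,-.093,.1,15);wrect((22,110,50),(36,255,255),.031,'w1')"
```

```text
tcp [ 0.1332 -0.5589  0.2305] yaw 13.4 t 0.15 F [-0.3  0.1 -0. ] w 0.0852 g 0.0 q [-1.55  0.16  1.6   0.    1.39 -0.21]
dp shares total [ 8.59 -7.53  0.62] spin shares -0.28
time: 1.65
tcp_pos: [0.4638, -0.0946, 0.201]
ee_rot: [0.0, 0.992, 0.127, -0.0]
wrist_force: [-0.3, -0.7, -0.4]
width: 0.0725
grasp_force: 0.0
tcp [ 0.4638 -0.0946  0.201 ] yaw 14.58 t 1.65 F [-0.3 -0.7 -0.4] w 0.0725 g 0.0 q [-0.46 -0.08  1.91 -0.    1.32  0.86]
dp shares total [ 0.01 -0.03  2.02] spin shares -0.07
wrist [464.1 -92.4 103.8  51.9  15.2] [250 138] [303 239]
```

View pics/w1.png

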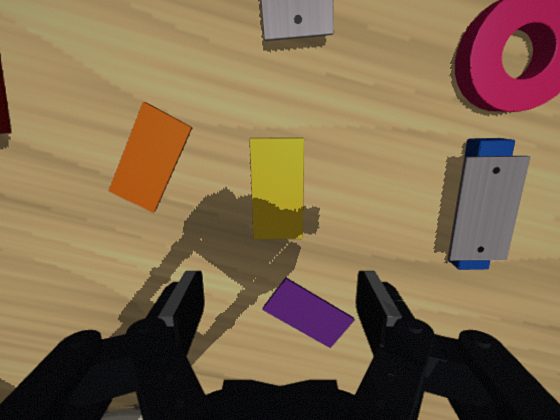

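Wrist view: the yellow sheet at (276,188) is centred between the fingers and clear of everything. I descend and grip it with the fingertips only, since the plate underneath will be wider than the sheet.

```bash
python3 -m jog '{"dp":[[0,-0.04,0.85],[0,0,0.85],[0,0,0.85],[0,0,0.6],[0,0,0.35],[0,0,0],[0,0,0],[0,0,0],[0,0,0],[0,0,0]],"spin":[-0.1,0,0,0,0,0,0,0,0,0],"gripper":[0.85,0.85,0.85,0.85,0.85,0.85,0.4,0.4,0.4,0.4]}' 60
python3 -c "
from h import *
go(.464,-.093,.15,15)"
```

```text
time: 2.95
tcp_pos: [0.467, -0.0955, 0.0303]
ee_rot: [0.003, 0.991, 0.132, 0.003]
wrist_force: [-3.0, -3.5, 15.1]
width: 0.0347
grasp_force: 15.4
tcp [ 0.467  -0.0955  0.0303] yaw 15.12 t 2.95 F [-3.  -3.5 15.1] w 0.0347 g 15.4 q [-0.45  0.17  2.02 -0.    0.94  0.85]
dp shares total [-0.03 -0.05 -2.39] spin shares 0.02
```

The fingers closed over the top of the sheet. I open, rise and look.

```bash
python3 -m jog '{"dp":[[0,0,-0.4],[0,0,0],[0,0,0],[0,0,-0.8],[0,0,-0.8],[0,0,-0.8],[0,0,0],[0,0,0]],"spin":[0,0,0,0,0,0,0,0],"gripper":[0.85,0.85,0.85,0.85,0.85,0.85,0.85,0.85]}' 60
python3 -c "
from h import *
go(.464,-.093,.15,15);wrect((22,110,50),(36,255,255),.031)"
```

```text
time: 3.95
tcp_pos: [0.4629, -0.0923, 0.165]
ee_rot: [-0.001, 0.991, 0.132, -0.001]
wrist_force: [-0.4, 0.6, -0.2]
width: 0.0725
grasp_force: 0.0
tcp [ 0.4629 -0.0923  0.165 ] yaw 15.12 t 3.95 F [-0.4  0.6 -0.2] w 0.0725 g 0.0 q [-0.45 -0.05  1.95 -0.    1.24  0.85]
dp shares total [0.02 0.02 0.3 ] spin shares 0.02
wrist [464.  -87.7 104.2  52.1  16.5] [243 139] [304 253]
```

```bash
python3 -c "
from h import *
go(.464,-.0878,.018,16.5)"
python3 -m jog '{"dp":[[0.05,-0.08,0.8],[0,0,0.8],[0,0,0.7],[0,0,0.4],[0,0,0.24],[0,0,0],[0,0,0],[0,0,0],[0,0,0],[0,0,0]],"spin":[-0.24,0,0,0,0,0,0,0,0,0],"gripper":[0.85,0.85,0.85,0.85,0.85,0.85,0.55,0.55,0.55,0.55]}' 50
python3 -c "
from h import *
go(.464,-.093,.15,15)"
```

```text
tcp [ 0.4625 -0.0921  0.1644] yaw 15.11 t 4.0 F [ 0.8 -0.2  0.1] w 0.0725 g 0.0 q [-0.45 -0.05  1.95  0.    1.24  0.85]
dp shares total [ 0.06 -0.07  2.93] spin shares -0.24
time: 5.25
tcp_pos: [0.4661, -0.0886, 0.0205]
ee_rot: [0.001, 0.99, 0.143, 0.001]
wrist_force: [0.1, 0.2, 7.1]
width: 0.0504
grasp_force: 52.4
tcp [ 0.4661 -0.0886  0.0205] yaw 16.49 t 5.25 F [0.1 0.2 7.1] w 0.0504 g 52.4 q [-0.44  0.19  2.03 -0.    0.92  0.84]
dp shares total [-0.06  0.08 -2.59] spin shares 0.26
```

```bash
python3 -m jog '{"dp":[[0,0,-0.2],[0,0,-0.6],[0,0,-0.9],[0,0,-0.9],[0,0,0],[0,0,0]],"spin":[0,0,0,0,0,0],"gripper":[0.55,0.55,0.55,0.55,0.55,0.55]}' 50
python3 - <<'E'
from h import *
go(.495,-.3045,.15,15.6)
wrect((22,110,50),(36,255,255),.15,'w2')
E
```

```text
time: 6.0
tcp_pos: [0.4645, -0.0879, 0.1489]
ee_rot: [-0.0, 0.99, 0.143, -0.0]
wrist_force: [0.5, 0.2, -1.2]
width: 0.0502
grasp_force: 52.1
tcp [ 0.4645 -0.0879  0.1489] yaw 16.49 t 6.0 F [ 0.5  0.2 -1.2] w 0.0502 g 52.1 q [-0.44 -0.03  1.96  0.    1.21  0.84]
dp shares total [-0.64  4.33 -0.03] spin shares 0.16
wrist [458.4 -90.2 111.5  55.6  16.6] [219 180] [340 378]
```

View pics/w2.png

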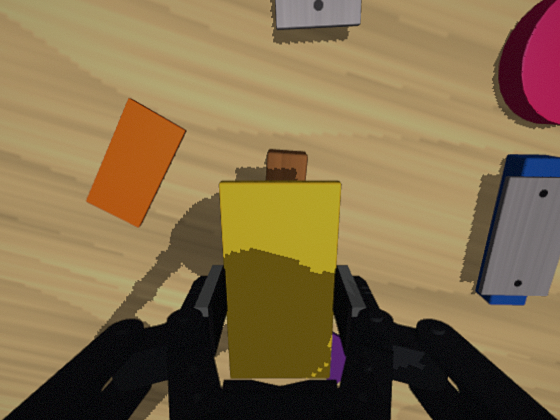

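Separator is held level (column ~280, rows 180–378). The steel plate in w1 at (490,208) was fully visible, so I measure it from there.

```bash
python3 - <<'E'
from h import *
im=cv2.imread("pics/w1.png");a=np.radians(14.58)
Q=np.array([[np.cos(a),np.sin(a),0],[np.sin(a),-np.cos(a),0],[0,0,-1.]])
m=mask(im,(0,0,60),(179,45,255),(440,145,535,265));c=max(cv2.findContours(m,0,1)[0],key=cv2.contourArea)
P=wcast(c[:,0].astype(float),.031,(np.array([.4638,-.0946,.201]),Q,0))
print(cv2.minAreaRect((P*1000).astype(np.float32)))
pose=tool();im=manip.snapshot("wrist")
m=mask(im,(22,110,50),(36,255,255),(0,0,560,420));c=max(cv2.findContours(m,0,1)[0],key=cv2.contourArea)
print(cv2.minAreaRect((wcast(c[:,0].astype(float),.1595,pose)*1000).astype(np.float32)))
E
```

```text
((497.2897644042969, -303.0197448730469), (109.96296691894531, 59.694419860839844), 15.715108871459961)
((463.84991455078125, -87.99563598632812), (103.47578430175781, 51.11217498779297), 16.442195892333984)
```

```bash
python3 -c "
from h import *
go(.4978,-.303,.1,15.7)"
python3 -m jog '{"dp":[[-0.1,0.85,0],[-0.1,0.85,0],[-0.1,0.85,0],[-0.1,0.85,0],[-0.13,0.9,0],[0,0,0.5],[0,0,0.5],[0,0,0],[0,0,0]],"spin":[0.14,0,0,0,0,0,0,0,0],"gripper":[0.55,0.55,0.55,0.55,0.55,0.55,0.55,0.55,0.55]}' 50
python3 -c "
from h import *
go(.4978,-.303,.035,15.7)"
```

```text
tcp [ 0.4638 -0.0876  0.1477] yaw 16.49 t 6.1 F [-0.1  0.4 -0.7] w 0.0502 g 52.1 q [-0.44 -0.03  1.96  0.    1.21  0.84]
dp shares total [-0.57  4.33  0.95] spin shares 0.14
time: 7.22
tcp_pos: [0.4983, -0.3021, 0.0994]
ee_rot: [-0.0, 0.991, 0.137, -0.0]
wrist_force: [-0.0, -0.4, -0.6]
width: 0.0502
grasp_force: 52.1
tcp [ 0.4983 -0.3021  0.0994] yaw 15.7 t 7.22 F [-0.  -0.4 -0.6] w 0.0502 g 52.1 q [-0.75  0.31  1.69  0.    1.14  0.54]
dp shares total [-0.01  0.01  1.29] spin shares -0.0
```

```bash
python3 -m jog '{"dp":[[0,0,0.5],[0,0,0.5],[0,0,0.28],[0,0,0],[0,0,0]],"spin":[0,0,0,0,0],"gripper":[0.55,0.55,0.55,0.55,0.55]}' 50
python3 -m jog '{"dp":[[0,0,0.06],[0,0,0]],"spin":[0,0],"gripper":[0.55,0.55]}'
python3 -m jog '{"dp":[[0,0,0.04],[0,0,0]],"spin":[0,0],"gripper":[0.55,0.55]}'
```

```text
time: 7.85
tcp_pos: [0.499, -0.3029, 0.0366]
ee_rot: [0.001, 0.991, 0.137, 0.001]
wrist_force: [0.4, 0.5, -0.2]
width: 0.0502
grasp_force: 52.1
time: 8.1
tcp_pos: [0.4984, -0.3023, 0.0326]
ee_rot: [0.0, 0.991, 0.136, 0.0]
wrist_force: [-0.1, -1.0, -0.7]
width: 0.0503
grasp_force: 52.1
time: 8.35
tcp_pos: [0.4981, -0.3021, 0.0301]
ee_rot: [-0.0, 0.991, 0.136, -0.0]
wrist_force: [0.0, -0.2, -1.0]
width: 0.0504
grasp_force: 52.1
```

```bash
python3 -m jog '{"dp":[[0,0,0.03],[0,0,0]],"spin":[0,0],"gripper":[0.55,0.55]}'
python3 -m jog '{"dp":[[0,0,0.03],[0,0,0]],"spin":[0,0],"gripper":[0.55,0.55]}'
```

```text
time: 8.6
tcp_pos: [0.4981, -0.3021, 0.0286]
ee_rot: [-0.0, 0.991, 0.136, -0.0]
wrist_force: [-0.6, -0.2, 0.1]
width: 0.0501
grasp_force: 52.1
time: 8.85
tcp_pos: [0.4983, -0.3023, 0.0281]
ee_rot: [0.0, 0.991, 0.137, -0.0]
wrist_force: [-1.8, 0.6, 6.0]
width: 0.0505
grasp_force: 55.4
```

```bash
python3 -m jog '{"dp":[[0,0,0],[0,0,0],[0,0,-0.1],[0,0,-0.6],[0,0,-0.9],[0,0,-0.9],[0,0,-0.9],[0,0,0],[0,0,0]],"spin":[0,0,0,0,0,0,0,0,0],"gripper":[0.75,0.85,0.9,0.95,0.95,0.95,0.95,0.95,0.95]}'
python3 - <<'E'
from h import *
go(.653,-.059,.2,18.8)
wrect((22,110,50),(36,255,255),.037,'w3')
im=cv2.imread('pics/w3.png');print("blue/plate:");wrect((0,0,60),(179,45,255),.031)
E
```

```text
time: 9.98
tcp_pos: [0.4979, -0.3019, 0.1967]
ee_rot: [-0.0, 0.991, 0.136, -0.0]
wrist_force: [-0.1, -0.3, 0.1]
width: 0.0814
grasp_force: 0.0
tcp [ 0.4979 -0.3019  0.1967] yaw 15.68 t 9.97 F [-0.1 -0.3  0.1] w 0.0814 g 0.0 q [-0.75  0.21  1.61  0.    1.32  0.54]
dp shares total [ 4.3  -3.84 -0.06] spin shares -0.54
wrist [ 497.4 -303.   103.    51.7   15.7] [253 141] [308 244]
blue/plate:
wrist [ 498.6 -303.6  110.2   59.5   15.8] [251 135] [313 244]
```

View pics/w3.png

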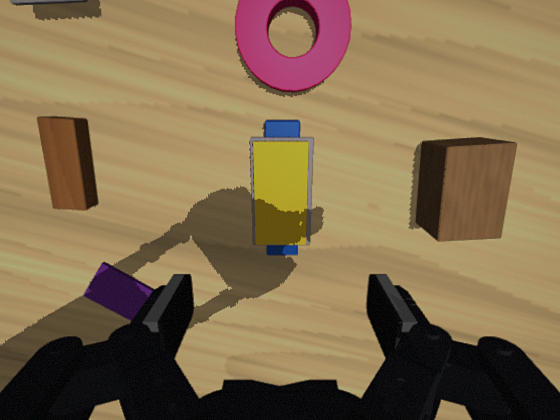

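The yellow sheet lies centred on the plate, about 1 mm off. Next is the second plate.

```bash
python3 -m jog '{"dp":[[0.72,-0.64,0],[0.72,-0.64,0],[0.72,-0.64,0],[0.72,-0.64,0],[0.72,-0.64,0],[0.7,-0.64,0],[0,0,0],[0,0,0]],"spin":[0,0,0,0,0,-0.54,0,0],"gripper":[0.95,0.95,0.95,0.95,0.95,0.95,0.95,0.95]}'
python3 - <<'E'
from h import *
go(.653,-.059,.018,18.8);wrect((0,0,60),(179,45,255),.031)
E
```

```text
time: 11.08
tcp_pos: [0.6524, -0.0595, 0.1958]
ee_rot: [-0.0, 0.987, 0.163, -0.001]
wrist_force: [-0.5, -0.3, 0.8]
width: 0.081
grasp_force: 0.0
tcp [ 0.6524 -0.0595  0.1958] yaw 18.77 t 11.07 F [-0.5 -0.3  0.8] w 0.081 g 0.0 q [-0.27  0.39  1.39 -0.    1.37  0.97]
dp shares total [ 0.02 -0.    3.56] spin shares -0.01
wrist [653.4 -58.2 108.   59.3  18.8] [247 135] [310 242]
```

```bash
python3 -m jog '{"dp":[[0.02,-0.02,0.85],[0,0,0.85],[0,0,0.85],[0,0,0.6],[0,0,0.44],[0,0,0],[0,0,0],[0,0,0],[0,0,0],[0,0,0]],"spin":[0,0,0,0,0,0,0,0,0,0],"gripper":[0.95,0.95,0.95,0.95,0.95,0.95,0.6,0.6,0.6,0.6]}' 70
python3 -c "
from h import *
go(.653,-.059,.018,18.8)"
```

```text
time: 12.38
tcp_pos: [0.6558, -0.0586, 0.0205]
ee_rot: [0.001, 0.987, 0.163, 0.002]
wrist_force: [-0.2, -0.8, 6.3]
width: 0.0573
grasp_force: 75.7
tcp [ 0.6558 -0.0586  0.0205] yaw 18.78 t 12.38 F [-0.2 -0.8  6.3] w 0.0573 g 75.7 q [-0.27  0.59  1.48 -0.    1.06  0.97]
dp shares total [-0.06 -0.01  0.05] spin shares -0.0
```

```bash
python3 -m jog '{"dp":[[0,0,-0.2],[0,0,-0.6],[0,0,-0.9],[0,0,-0.9],[0,0,-0.5],[0,0,0],[0,0,0]],"spin":[0,0,0,0,0,0,0],"gripper":[0.6,0.6,0.6,0.6,0.6,0.6,0.6]}' 70
python3 - <<'E'
from h import *
go(.4975,-.303,.17,15.7)
p=tool()[0][2]
for dz in(.009,.011,.013):wrect((0,0,55),(179,45,255),p+dz,'w4')
E
```

```text
time: 13.25
tcp_pos: [0.6527, -0.0576, 0.1707]
ee_rot: [-0.001, 0.987, 0.163, -0.002]
wrist_force: [0.3, 0.0, -3.8]
width: 0.057
grasp_force: 75.9
tcp [ 0.6527 -0.0576  0.1707] yaw 18.78 t 13.25 F [ 0.3  0.  -3.8] w 0.057 g 75.9 q [-0.27  0.41  1.41  0.    1.32  0.97]
dp shares total [-4.52  3.65  0.02] spin shares 0.54
wrist [650.8 -58.6 111.3  60.1  18.9] [209 174] [350 383]
wrist [707.8  62.2  44.    2.9  -4.5] [13 12] [ 37 131]
wrist [652.1 -58.1 109.2  59.   18.9] [209 174] [350 383]
wrist [708.1  60.5  43.1   2.8  -4.6] [12 12] [ 37 131]
wrist [655.8 -65.  107.5  73.3  18.9] [209 174] [375 383]
wrist [708.4  59.   42.6   2.8  -4.5] [12 11] [ 37 131]
```

View pics/w4.png

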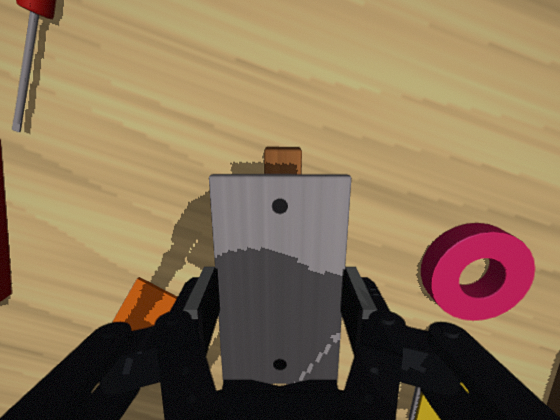

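Plate is held level and centred (column 280). Carrying it to the stack.

```bash
python3 -m jog '{"dp":[[-0.75,0.6,0],[-0.75,0.61,0],[-0.75,0.61,0],[-0.75,0.61,0],[-0.75,0.61,0],[-0.75,0.6,0],[0,0,0.6],[0,0,0.6],[0,0,0],[0,0,0]],"spin":[0,0,0,0,0,0.54,0,0,0,0],"gripper":[0.6,0.6,0.6,0.6,0.6,0.6,0.6,0.6,0.6,0.6]}' 70
python3 -c "
from h import *
go(.4986,-.3023,.042,15.7)"
```

```text
time: 14.65
tcp_pos: [0.4999, -0.3029, 0.1135]
ee_rot: [0.0, 0.991, 0.137, 0.0]
wrist_force: [0.5, -0.0, -2.5]
width: 0.0577
grasp_force: 76.4
tcp [ 0.4999 -0.3029  0.1135] yaw 15.7 t 14.65 F [ 0.5 -0.  -2.5] w 0.0577 g 76.4 q [-0.75  0.3   1.68 -0.    1.17  0.55]
dp shares total [-0.02 -0.02  1.43] spin shares 0.0
```

```bash
python3 -m jog '{"dp":[[-0.02,-0.01,0.5],[0,0,0.5],[0,0,0.43],[0,0,0],[0,0,0]],"spin":[0,0,0,0,0],"gripper":[0.6,0.6,0.6,0.6,0.6]}'
python3 -m jog '{"dp":[[0,0,0.08],[0,0,0]],"spin":[0,0],"gripper":[0.6,0.6]}'
python3 -m jog '{"dp":[[0,0,0.05],[0,0,0]],"spin":[0,0],"gripper":[0.6,0.6]}'
python3 -m jog '{"dp":[[0,0,0.04],[0,0,0]],"spin":[0,0],"gripper":[0.6,0.6]}'
```

```text
time: 15.28
tcp_pos: [0.4997, -0.3034, 0.0433]
ee_rot: [0.001, 0.991, 0.137, 0.001]
wrist_force: [0.4, -0.5, -3.5]
width: 0.0574
grasp_force: 76.4
time: 15.52
tcp_pos: [0.4986, -0.3027, 0.0378]
ee_rot: [0.0, 0.991, 0.136, 0.0]
wrist_force: [-0.1, 0.4, -3.6]
width: 0.0574
grasp_force: 76.4
time: 15.78
tcp_pos: [0.4982, -0.3024, 0.0346]
ee_rot: [-0.0, 0.991, 0.136, -0.0]
wrist_force: [-0.0, -0.3, -3.2]
width: 0.0573
grasp_force: 76.4
time: 16.02
tcp_pos: [0.4984, -0.3025, 0.0328]
ee_rot: [0.0, 0.991, 0.136, 0.0]
wrist_force: [0.5, 0.3, -2.8]
width: 0.0573
grasp_force: 76.4
```

```bash
python3 -m jog '{"dp":[[0,0,0.03],[0,0,0]],"spin":[0,0],"gripper":[0.6,0.6]}'
python3 -m jog '{"dp":[[0,0,0.03],[0,0,0]],"spin":[0,0],"gripper":[0.6,0.6]}'
```

```text
time: 16.27
tcp_pos: [0.4985, -0.3025, 0.0324]
ee_rot: [-0.0, 0.991, 0.137, -0.0]
wrist_force: [-2.8, 1.7, 6.2]
width: 0.0571
grasp_force: 77.3
time: 16.52
tcp_pos: [0.4985, -0.3025, 0.0323]
ee_rot: [-0.0, 0.991, 0.137, -0.0]
wrist_force: [-6.6, 5.1, 15.4]
width: 0.0574
grasp_force: 78.3
```

```bash
python3 -m jog '{"dp":[[0,0,-0.04],[0,0,0],[0,0,0],[0,0,-0.1],[0,0,-0.6],[0,0,-0.9],[0,0,-0.9],[0,0,-0.9],[0,0,-0.6],[0,0,0],[0,0,0]],"spin":[0,0,0,0,0,0,0,0,0,0,0],"gripper":[0.6,0.8,0.9,0.95,0.95,0.95,0.95,0.95,0.95,0.95,0.95]}' 60
python3 - <<'E'
from h import *
go(.653,-.059,.2,18.8)
wrect((0,0,60),(179,45,255),.043,'w5')
T=manip.snapshot("top");cv2.imwrite("pics/t5.png",T);S=manip.snapshot("scene");cv2.imwrite("pics/s5.png",S)
# bar ends -> triangulate from two views
A=np.array([[130,186.8],[166.3,182.5]]);B=np.array([[429.2,197.2],[467.2,188]])
def ray(n,p):
    c=manip.camera_info(n);u=cv2.undistortPoints(p.reshape(-1,1,2),np.array(c["camera_matrix"]),np.array(c["distortion"]))[:,0];M=np.array(c["pose"]);d=np.c_[u,[1,1]]@M[:3,:3].T;return M[:3,3],d/np.linalg.norm(d,axis=1)[:,None]
for B_ in(B,B[::-1]):
  o1,d1=ray("top",A);o2,d2=ray("scene",B_)
  for i in(0,1):
    M=np.c_[d1[i],-d2[i]];t=np.linalg.lstsq(M,o2-o1,rcond=None)[0];a=o1+t[0]*d1[i];b=o2+t[1]*d2[i];print(((a+b)/2*1000).round(1),np.linalg.norm(a-b)*1000)
print("plane .154 top",cast("top",A,.154).round(4).tolist(),"scene",cast("scene",B,.154).round(4).tolist())
E
```

```text
time: 17.9
tcp_pos: [0.498, -0.3021, 0.2307]
ee_rot: [-0.001, 0.991, 0.136, -0.001]
wrist_force: [-0.8, -0.0, -0.2]
width: 0.0811
grasp_force: 0.0
tcp [ 0.498  -0.3021  0.2307] yaw 15.69 t 17.9 F [-0.8 -0.  -0.2] w 0.0811 g 0.0 q [-0.75  0.18  1.57 -0.    1.39  0.54]
dp shares total [ 4.3  -3.84  0.62] spin shares -0.54
wrist [ 496.5 -303.8  113.3   59.3   15.7] [252 134] [310 239]
[560.4 313.1 130.2] 94.15491436565732
[588.  282.5 197.9] 94.90903739539385
[566.9 355.8 152.4] 1.7746458004745251
[578.  248.9 155.3] 4.630613424149049
plane .154 top [[0.5663, 0.3544], [0.5775, 0.2469]] scene [[0.5773, 0.2519], [0.5679, 0.3559]]
```

View pics/w5.png

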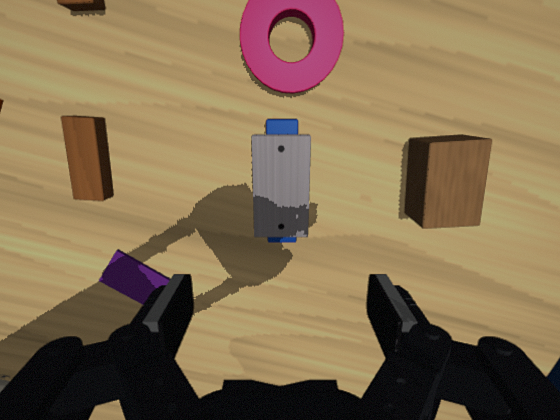

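Stack is square: the plate is centred at (281,186) on the block. The handle triangulates to about (0.5725,0.302,0.154), with the bin turned about 6°. Moving above it.

```bash
python3 -c "
from h import *
go(.5725,.3024,.3,15.7)"
python3 -m jog '{"dp":[[0.43,-1,-0.12],[0.43,-1,-0.12],[0.43,-1,-0.12],[0.43,-1,-0.12],[0.43,-1,-0.12],[0.43,-1,-0.12],[0.43,-1,-0.12],[0.43,-1,-0.12],[0.43,-1,-0.12],[0.43,-1,-0.12],[0.1,-0.9,-0.12],[0,0,0]],"spin":[0,0,0,0,0,0,0,0,0,0,0,0],"gripper":[0.8,0.8,0.8,0.8,0.8,0.8,0.8,0.8,0.8,0.8,0.8,0.8]}'
python3 -m jog '{"dp":[[0,0,0],[0,0,0],[0,0,0],[0,0,0],[0,0,0],[0,0,0],[0,0,0],[0,0,0],[0,0,0],[0,0,0],[0,0,0],[0,0,0]],"spin":[-1,-1,-1,-1,-1,-1,-1,-1,-1,-1,-1,-1],"gripper":[0.8,0.8,0.8,0.8,0.8,0.8,0.8,0.8,0.8,0.8,0.8,0.8]}'
python3 -c "
from h import *
go(.5725,.3024,.3,96)"
```

```text
tcp [ 0.4977 -0.3019  0.2299] yaw 15.69 t 18.05 F [-0.4 -1.  -0.4] w 0.081 g 0.0 q [-0.75  0.18  1.58 -0.    1.39  0.54]
dp shares total [  4.71 -11.23  -1.38] spin shares -0.0
time: 19.55
tcp_pos: [0.5618, 0.2845, 0.2968]
ee_rot: [-0.0, 0.99, 0.139, -0.001]
wrist_force: [1.4, -0.6, -0.1]
width: 0.068
grasp_force: 0.0
time: 21.05
tcp_pos: [0.5628, 0.2802, 0.2966]
ee_rot: [-0.0, 0.74, 0.673, -0.001]
wrist_force: [0.2, -0.0, 0.6]
width: 0.0685
grasp_force: 0.0
tcp [0.5628 0.2802 0.2966] yaw 84.55 t 21.05 F [ 0.2 -0.   0.6] w 0.0685 g 0.0 q [ 0.27  0.27  1.35 -0.    1.53  0.37]
dp shares total [ 0.46  0.15 -0.07] spin shares -2.0
```

```bash
python3 -m jog '{"dp":[[0.46,0.15,0],[0,0,0],[0,0,0],[0,0,0]],"spin":[-1,-1,0,0],"gripper":[0.8,0.8,0.8,0.8]}'
python3 - <<'E'
from h import *
go(.5725,.3024,.3,96)
im=manip.snapshot("wrist");cv2.imwrite("pics/w6.png",im)
E
```

```text
time: 21.55
tcp_pos: [0.5725, 0.303, 0.2973]
ee_rot: [-0.0, 0.671, 0.742, -0.0]
wrist_force: [-0.8, 0.4, 0.6]
width: 0.0683
grasp_force: 0.0
tcp [0.5725 0.303  0.2973] yaw 95.76 t 21.55 F [-0.8  0.4  0.6] w 0.0683 g 0.0 q [ 0.3   0.31  1.28 -0.    1.54  0.2 ]
dp shares total [-0.01 -0.   -0.05] spin shares -0.04
```

View pics/w6.png

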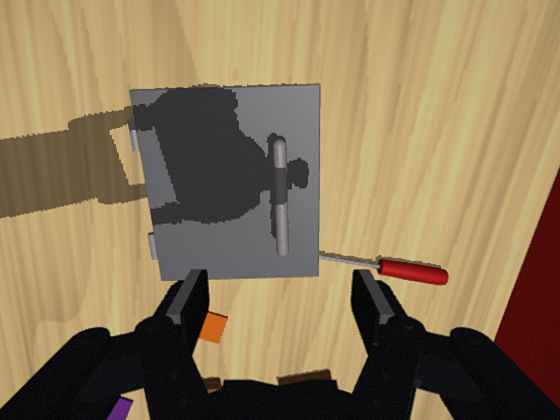

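The bar runs from (280,140) to (283,252). Lid corners are about (131,91), (320,84), (318,275) and (162,280). Screwdriver is clear at (320–445, 255–275).

```bash
python3 - <<'E'
from h import *
p=tool()
b=wcast([[280,140],[283,252]],.154,p);l=wcast([[131,91],[320,84],[318,275],[162,280]],.116,p)
print((b*1000).round(1).tolist(),(b.mean(0)*1000).round(1),(l*1000).round(1).tolist(),(l.mean(0)*1000).round(1))
f=lambda v:np.degrees(np.arctan2(v[1],v[0])).round(2)
print(f(b[0]-b[1])-90,f(l[0]-l[3])-90,f(l[1]-l[2])-90,f(l[1]-l[0]),f(l[2]-l[3]))
E
```

```text
[[566.7, 356.4], [580.4, 250.4]] [573.5 303.4] [[424.0, 382.9], [599.0, 407.2], [625.0, 208.4], [449.7, 184.4]] [524.5 295.7]
7.390000000000001 7.390000000000001 7.450000000000003 7.92 7.78
```

```bash
python3 -c "
from h import *
go(.5735,.303,.137,97.5)"
python3 -m jog '{"dp":[[0,0,0.9],[0,0,0.9],[0,0,0.8],[0,0,0],[0,0,0]],"spin":[-0.3,0,0,0,0],"gripper":[0.8,0.8,0.8,0.8,0.8]}' 25
python3 -m jog '{"dp":[[0,0.02,0.4],[0,0,0.2],[0,0,0],[0,0,0],[0,0,0],[0,0,0],[0,0,0],[0,0,0],[0,0,0],[0,0,0]],"spin":[0,0,0,0,0,0,0,0,0,0],"gripper":[0.8,0.8,0.8,0.05,0.05,0.05,0.05,0.05,0.05,0.05]}' 25
python3 -c "
from h import *
go(.5735,.303,.137,97.5)"
```

```text
tcp [0.5726 0.3032 0.2974] yaw 95.78 t 21.6 F [ 0.2 -0.3 -0.1] w 0.0681 g 0.0 q [ 0.3   0.31  1.28 -0.    1.54  0.2 ]
dp shares total [-0.    0.02  3.21] spin shares -0.3
time: 22.22
tcp_pos: [0.5736, 0.304, 0.1699]
ee_rot: [0.001, 0.659, 0.752, 0.001]
wrist_force: [0.4, 0.1, 1.2]
width: 0.0681
grasp_force: 0.0
time: 23.48
tcp_pos: [0.5734, 0.304, 0.1383]
ee_rot: [-0.0, 0.659, 0.753, -0.0]
wrist_force: [-4.4, -0.8, 6.1]
width: 0.0109
grasp_force: 24.7
tcp [0.5734 0.304  0.1383] yaw 97.62 t 23.48 F [-4.4 -0.8  6.1] w 0.0109 g 24.7 q [0.3  0.42 1.46 0.   1.26 0.17]
dp shares total [-0.02 -0.    0.03] spin shares 0.02
```

```bash
python3 -m jog '{"dp":[[0,-0.09,-0.24],[0,-0.11,-0.23],[0,-0.13,-0.22],[0,-0.15,-0.21],[0,0,0],[0,0,0]],"spin":[0,0,0,0,0,0],"gripper":[0.05,0.05,0.05,0.05,0.05,0.05]}' 30
python3 -m jog '{"dp":[[0,-0.16,-0.2],[0,-0.18,-0.18],[0,-0.2,-0.16],[0,-0.21,-0.15],[0,-0.22,-0.13],[0,0,0],[0,0,0],[0,0,0]],"spin":[0,0,0,0,0,0,0,0],"gripper":[0.05,0.05,0.05,0.05,0.05,0.05,0.05,0.05]}' 30
python3 - <<'E'
from h import *
go(.5735,.303,.137,97.5)
p=tool()[0];g=p+[0,0,.019];d=(g[:2]-[.5735,.3037])@[.9914,.1305]
print("x,z disp",d,p[2]-.1383,"angle by each",np.degrees(np.arccos((.14+d)/.14675))-17.45,np.degrees(np.arcsin((.044+p[2]-.1383)/.14675))-17.45)
S=manip.snapshot("scene");T=manip.snapshot("top");cv2.imwrite("pics/e.png",np.vstack([S[130:310,90:490],T[100:300,100:500]]))
E
```

```text
time: 24.22
tcp_pos: [0.5511, 0.3011, 0.1842]
ee_rot: [0.001, 0.659, 0.752, 0.002]
wrist_force: [6.1, 1.7, 1.7]
width: 0.0105
grasp_force: 30.3
time: 25.22
tcp_pos: [0.5047, 0.2949, 0.2271]
ee_rot: [0.002, 0.659, 0.752, 0.004]
wrist_force: [6.6, 1.8, 6.2]
width: 0.0112
grasp_force: 30.6
tcp [0.5047 0.2949 0.2271] yaw 97.6 t 25.23 F [6.6 1.8 6.2] w 0.0112 g 30.6 q [ 0.32  0.18  1.58 -0.    1.37  0.19]
dp shares total [-0.02  1.37  1.81] spin shares 0.02
x,z disp -0.06939835552546392 0.08880014041575893 angle by each 43.792632836891684 47.36538257502757
```

View pics/e.png

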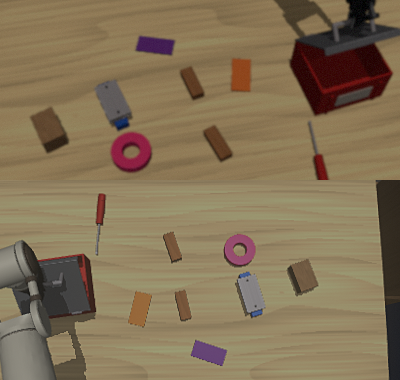

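Lid is held open with an estimated angle of about 45°; the stack, tape, carton and screwdriver look untouched. I settle briefly, then hand in.

```bash
python3 -m jog '{"dp":[[0,0,0],[0,0,0],[0,0,0],[0,0,0],[0,0,0],[0,0,0]],"spin":[0,0,0,0,0,0],"gripper":[0.05,0.05,0.05,0.05,0.05,0.05]}' 30
python3 -c "
from h import *
go(.5735,.303,.137,97.5);print(manip.job_done())"
```

```text
time: 26.08
tcp_pos: [0.5047, 0.2949, 0.2271]
ee_rot: [0.002, 0.659, 0.752, 0.004]
wrist_force: [7.5, 1.5, 7.7]
width: 0.0106
grasp_force: 30.6
tcp [0.5047 0.2949 0.2271] yaw 97.6 t 26.07 F [7.5 1.5 7.7] w 0.0106 g 30.6 q [ 0.32  0.18  1.58 -0.    1.37  0.19]
dp shares total [-0.02  1.37  1.81] spin shares 0.02
the job is handed in; nothing more can be done
None
```

I handed the job in at 26 s of the 72 s limit, with the sheet and top plate stacked to within about 2 mm and the gripper holding the lid still at an estimated 45 degrees; the bystanders looked unmoved, and no verdict came back.

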